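# Find the loaded reference canister and shut it in the photometer

### The job

Only one of the three identical blue-lidded canisters still holds its heavy reference block: find it by lifting them, and set that one gently, upright, in the middle of the orange pad inside the photometer's sample bay, then slide the dark cover fully shut over it. Leave the two empty canisters standing upright on the bench beside the instrument, never drop or knock over a canister, and leave the other things on the bench where they are.

Things in the scene. Friction and masses are not known exactly. Their poses are not given: they have to be found in the camera images.
- can_a_mid (a point): centre (half-way up) of one of three identical closed cylindrical canisters, light grey with two darker bands and a blue lid; diameter 58 mm, height 100 mm, straight-sided, standing upright on the bench (centre 50 mm above it), z up. Rigid; firm gripping does no harm. It weighs about 0.11 kg if empty or 0.40 to 0.52 kg if it holds the heavy reference block; nothing outside shows which. The block is a little loose inside and may rattle.
- can_b_mid (a point): centre (half-way up) of one of three identical closed cylindrical canisters, light grey with two darker bands and a blue lid; diameter 58 mm, height 100 mm, straight-sided, standing upright on the bench (centre 50 mm above it), z up. Rigid; firm gripping does no harm. It weighs about 0.11 kg if empty or 0.40 to 0.52 kg if it holds the heavy reference block; nothing outside shows which. The block is a little loose inside and may rattle.
- can_c_mid (a point): centre (half-way up) of one of three identical closed cylindrical canisters, light grey with two darker bands and a blue lid; diameter 58 mm, height 100 mm, straight-sided, standing upright on the bench (centre 50 mm above it), z up. Rigid; firm gripping does no harm. It weighs about 0.11 kg if empty or 0.40 to 0.52 kg if it holds the heavy reference block; nothing outside shows which. The block is a little loose inside and may rattle.
- photometer: white bench photometer fixed to the bench, z up. Origin on the bench directly below the centre of its sample bay. The bay is a rectangular well open at the top, 150 mm (its x) by 190 mm (its y), sunk into the low part of the housing; well floor 18 mm and surrounding top 132 mm above the bench; the low part spans x -160..160, y -320..125 mm. A 200 mm high head stands at its -y end, y -320..-460 mm.
- bay_pad (a point): centre of the top face of the round orange pad (diameter 90 mm, 4 mm thick) on the floor of the sample bay, 22 mm above the bench; axes as the photometer's.
- cover (a joint): opening of the dark flat sliding cover (180 x 215 mm, 10 mm thick, its top 145 mm above the bench), in m: 0 = fully shut over the bay against its stop; it grows to 0.205 as the cover slides along the photometer's -y. To shut it, slide towards the photometer's +y. Moves against about 1.5 N of friction and stays where left. A standing canister passes below it with 13 mm to spare.
- cover_grip (a point): centre of the upright grey grip fin on the cover, 162.5 mm above the bench; the fin is 16 mm thick along the photometer's y (the sliding direction), 70 mm long along its x, 35 mm high (top 180 mm above the bench); moves with the cover; axes as the photometer's.
- amber: bystander: amber bottle with black cap, diameter 64 mm, height 150 mm; origin at the centre of its underside.
- beaker: bystander: open glass beaker, diameter 70 mm, height 90 mm; origin at the centre of its underside.
- wash: bystander: white bottle with red cap, diameter 64 mm, height 170 mm; origin at the centre of its underside.
- spatula: bystander: spatula 160 mm long lying flat among the canisters, under 25 mm high; origin under its middle, x along its length.
- cuvettes: bystander: low cuvette box with green lid, 94 x 64 x 42 mm; origin at the centre of its underside.
Mind the look-alikes: they are no part of the job. Leave any purple look-alike of the part that bears can_c_mid alone.

How it is judged (in metres and radians):
On the way:
1. the loaded canister stands upright on the orange pad, let go (((horizontal distance between can_a_mid and bay_pad below 0.02 m and z of can_a_mid in the frame of bay_pad between 0.044 and 0.056 m and angle between can_a_mid's own z axis and vertical below 0.1 rad and contact force between can_a and photometer above 2.5 N and contact force between can_a and the fingers below 0.1 N) or (horizontal distance between can_b_mid and bay_pad below 0.02 m and z of can_b_mid in the frame of bay_pad between 0.044 and 0.056 m and angle between can_b_mid's own z axis and vertical below 0.1 rad and contact force between can_b and photometer above 2.5 N and contact force between can_b and the fingers below 0.1 N) or (horizontal distance between can_c_mid and bay_pad below 0.02 m and z of can_c_mid in the frame of bay_pad between 0.044 and 0.056 m and angle between can_c_mid's own z axis and vertical below 0.1 rad and contact force between can_c and photometer above 2.5 N and contact force between can_c and the fingers below 0.1 N))), for 0.2 s.
At the end, for the whole second after the job is handed in: The loaded canister (it weighs more than 2.5 N on the pad) stands upright (within 0.1 rad) on the orange pad, its axis within 20 mm of the pad's centre; the cover is shut to within 6 mm; the two empty canisters stand upright on the bench clear of the photometer; all are at rest ((((horizontal distance between can_a_mid and bay_pad below 0.02 m and z of can_a_mid in the frame of bay_pad between 0.044 and 0.056 m and angle between can_a_mid's own z axis and vertical below 0.1 rad and contact force between can_a and photometer above 2.5 N and contact force between can_a and the fingers below 0.1 N) and (angle between can_b_mid's own z axis and vertical below 0.1 rad and height (world z) of can_b_mid between 0.044 and 0.056 m and horizontal distance between can_b_mid and bay_pad above 0.12 m and contact force between can_b and photometer below 0.3 N) and (angle between can_c_mid's own z axis and vertical below 0.1 rad and height (world z) of can_c_mid between 0.044 and 0.056 m and horizontal distance between can_c_mid and bay_pad above 0.12 m and contact force between can_c and photometer below 0.3 N)) or ((horizontal distance between can_b_mid and bay_pad below 0.02 m and z of can_b_mid in the frame of bay_pad between 0.044 and 0.056 m and angle between can_b_mid's own z axis and vertical below 0.1 rad and contact force between can_b and photometer above 2.5 N and contact force between can_b and the fingers below 0.1 N) and (angle between can_a_mid's own z axis and vertical below 0.1 rad and height (world z) of can_a_mid between 0.044 and 0.056 m and horizontal distance between can_a_mid and bay_pad above 0.12 m and contact force between can_a and photometer below 0.3 N) and (angle between can_c_mid's own z axis and vertical below 0.1 rad and height (world z) of can_c_mid between 0.044 and 0.056 m and horizontal distance between can_c_mid and bay_pad above 0.12 m and contact force between can_c and photometer below 0.3 N)) or ((horizontal distance between can_c_mid and bay_pad below 0.02 m and z of can_c_mid in the frame of bay_pad between 0.044 and 0.056 m and angle between can_c_mid's own z axis and vertical below 0.1 rad and contact force between can_c and photometer above 2.5 N and contact force between can_c and the fingers below 0.1 N) and (angle between can_a_mid's own z axis and vertical below 0.1 rad and height (world z) of can_a_mid between 0.044 and 0.056 m and horizontal distance between can_a_mid and bay_pad above 0.12 m and contact force between can_a and photometer below 0.3 N) and (angle between can_b_mid's own z axis and vertical below 0.1 rad and height (world z) of can_b_mid between 0.044 and 0.056 m and horizontal distance between can_b_mid and bay_pad above 0.12 m and contact force between can_b and photometer below 0.3 N))) and value of joint cover below 0.006 m and linear speed of each of can_a, can_b, can_c below 0.02 m/s); the robot touches nothing.
It fails at once if a canister is dropped (a free fall of more than about 13 mm), knocked over or thrown: it moves faster than 0.5 m/s while the fingers do not touch it ((linear speed of can_a above 0.5 m/s and contact force between can_a and the fingers below 0.05 N) or (linear speed of can_b above 0.5 m/s and contact force between can_b and the fingers below 0.05 N) or (linear speed of can_c above 0.5 m/s and contact force between can_c and the fingers below 0.05 N)).
It fails at once if a canister is tipped by more than 0.8 rad (angle between any of can_a_mid, can_b_mid, can_c_mid's own z axis and vertical above 0.8 rad).
It fails at once if a bystander is moved by more than 40 mm (distance of any of amber, beaker, wash, spatula, cuvettes from where it was at the start of the episode above 0.04 m).
It also fails if it takes over 72 s, if anything falls off the work surface, if the arm or the gripper's body presses on something with over 40 N, if the wrist force passes 120 N, or if a joint passes its speed limit or range.

### The arm

A 6-joint arm with a two-finger parallel gripper is mounted at the origin on the work surface. World frame = base frame: x ahead of the robot, y to its left, z up, the work surface at z = 0. Lengths are in mm, angles in degrees, forces in N, time in s.
With the tool pointing down it reaches from about 350 to 850 mm from the base axis. Payload 8.1 kg.
Tool frame: the origin (TCP) lies at the very end of the fingers, on their centre line; the grasp point (between the pads) lies 19 mm behind it (r.grip_depth is the distance from the TCP to the grasp point, in mm); y points along the fingers, z is the direction in which the jaws open and shut, and the axes are right-handed (so a half turn about y gives the same grasp; the last joint's range is limited). The gripper opens to 85 mm and grips with 20 to 120 N. Pads are 22 mm wide; open, the fingers measure 114 mm over their backs; the gripper's body (76 mm by 85 mm) begins 54 mm behind the grasp point. The pads swing forward as they close: fully open they stand 13 mm farther back than shut.
Start: joints at [62.659, 7.471, 85.268, -0, 87.261, -4.893], TCP at [229.091, 554.547, 231.292] pointing down, gripper open.
Joint ranges: [-169.43, 169.43], [-51.17, 129.36], [1.28, 143.12], [-76.62, 256.62], [0, 156.53], [-152.29, 152.29]. Speed limits (degrees/s): [136.94, 136.94, 159.86, 180, 180, 180].

### API

Orientations are given as [roll, pitch, yaw] about the fixed x, y, z axes, in that order (R = Rz(yaw) Ry(pitch) Rx(roll)).
In Python, from bench import readout, eyes, r gives the robot as it stands. The module is installed in compiled form; this text tells all that it offers.
- The arm moves only by the tool move_arm, never from a script. Its argument "motion" is text: rows parted by semicolons, each of 6 numbers parted by spaces: the shift along the world's x, y, z in cm, then the turn, a rotation vector about the world's x, y, z in degrees. A call has 1 to 10 rows; each row is the pose to reach, as a shift and turn from the pose commanded when the call began; what a row does not reach only later rows make up. A row lasts 1/12 s, in which the tool goes at most 41.7 mm and 7.16 degrees, less where a joint would pass 70% of its speed; a pose out of reach is approached as far as the arm can. A call with a gripper value outside its range is refused whole. "fingers" is the finger opening in cm, from 0 to 8.54, set as the call begins (left out, the last holds). The fingers move at their own pace and stop on an object; "squeeze" is the grip in N (left out, the last holds). Time passes only in rows, so rows that repeat a pose let the fingers close. It gives the time, the measured TCP pose, the force and the opening at its end, in the units of the state.
- readout.sense(): the state, without advancing time (a new reading comes with each control period).
- eyes.snapshot(name): name is "scene" or "side" or "wrist"; returns a dict with "image" (420x560x3 uint8, blue, green, red), "fx", "fy", "cx", "cy" (pixels), "world_to_cam" (4x4, takes a point from world to camera coordinates). Camera axes: x right, y down, z forward; pixel columns grow to the right and rows downward; lengths in mm; the calibration is good to about 2 mm. The wrist camera is an equidistant fisheye: a pixel r from the principal point sees the ray r / f radians off the axis. A picture is of the moment at which its call begins. There is no depth.
- r.hand_in(): hands the job in, once; it reports no verdict.
The state is a dict: "time": time; "joint_pos": joint angles; "qd": joint speeds; "joint_efforts": joint torques, N m; "tool_pos": TCP position; "tcp_rot": TCP orientation; "ft_force": force on the tool from outside, world axes, zero at the start; "wrist_torque": the same for the moment, N m; "finger_gap": finger opening in mm.
Only numpy, scipy, OpenCV 4.12 (cv2) and the standard library are available. Lean on these libraries where they do the work, as an engineer would, in place of code of your own. Each camera call takes 0.05 s, during which the arm holds its last target. There are 200 camera calls.

## Working session

There is one attempt and no reset: what is moved stays moved. The work goes in short steps, Python scripts to look and compute and a tool call to move; the robot and the scene stay as the last step left them, time stands still between calls to the robot, and variables do not carry over. Pictures are saved under pics/ and viewed, about 8 in all and at most 12, crops included, and the job is handed in when it is done.

Besides the shell and the picture viewer there is one more tool, called after ">>>" by a JSON object that holds its "op" and its "data". move_arm: Moves the arm, as the interface text tells. Its arguments: {"type":"object","properties":{"motion":{"type":"string"},"fingers":{"type":"number"},"squeeze":{"type":"number"}},"required":["motion"]}

```bash
mkdir -p pics
cat > h.py <<'E'
from bench import readout, eyes, r
import numpy as np, cv2
def cam(n):
    s=eyes.snapshot(n); return s
def proj(s,P):
    P=np.atleast_2d(np.array(P,float)); T=np.array(s["world_to_cam"]); p=P@T[:3,:3].T+T[:3,3]
    return np.c_[s["fx"]*p[:,0]/p[:,2]+s["cx"], s["fy"]*p[:,1]/p[:,2]+s["cy"]]
def atz(s,u,v,z):
    T=np.array(s["world_to_cam"]); R=T[:3,:3]; c=-R.T@T[:3,3]
    d=R.T@np.array([(u-s["cx"])/s["fx"],(v-s["cy"])/s["fy"],1]); return c+d*(z-c[2])/d[2]
E
python3 - <<'E'
from h import *
import pickle
for n in("scene","side"):
    s=cam(n); pickle.dump(s,open(n+'.pkl','wb')); cv2.imwrite(f'pics/{n}0.png',cv2.resize(s["image"],(800,600),interpolation=cv2.INTER_CUBIC))
    T=np.array(s["world_to_cam"]); print(n,-T[:3,:3].T@T[:3,3],T[2,:3],s["fx"])
print(readout.sense())
E
```

```text
scene [1365.27084886  358.80498347  736.67548717] [-0.78220614 -0.10934382 -0.61334939] 432.0393625681556
side [ 387.63191057 -600.95033216  931.21387795] [ 0.17158813  0.70892791 -0.68408971] 477.9519054016661
{'time': 0.1, 'joint_pos': array([ 6.26569041e+01,  7.51239717e+00,  8.53244282e+01, -4.90370872e-04,
        8.72604714e+01, -4.89296259e+00]), 'qd': array([-0.03926038, -0.13743296, -0.18992988, -0.06629202, -0.09804116,
        0.06050364]), 'joint_efforts': array([ 4.82683517e-04, -5.70952785e+01, -5.01942658e+01, -2.04263215e-04,
        8.24086368e-03,  5.08799769e-05]), 'tool_pos': array([228.87838886, 554.08943192, 230.31916472]), 'tcp_rot': array([-9.00969839e+01,  7.81089161e-03, -2.24501161e+01]), 'ft_force': array([-0.3148034 , -0.25646389,  0.06707972]), 'wrist_torque': array([-0.03270486, -0.02609874,  0.03444258]), 'finger_gap': 85.09989503678534}
```

View pics/scene0.png

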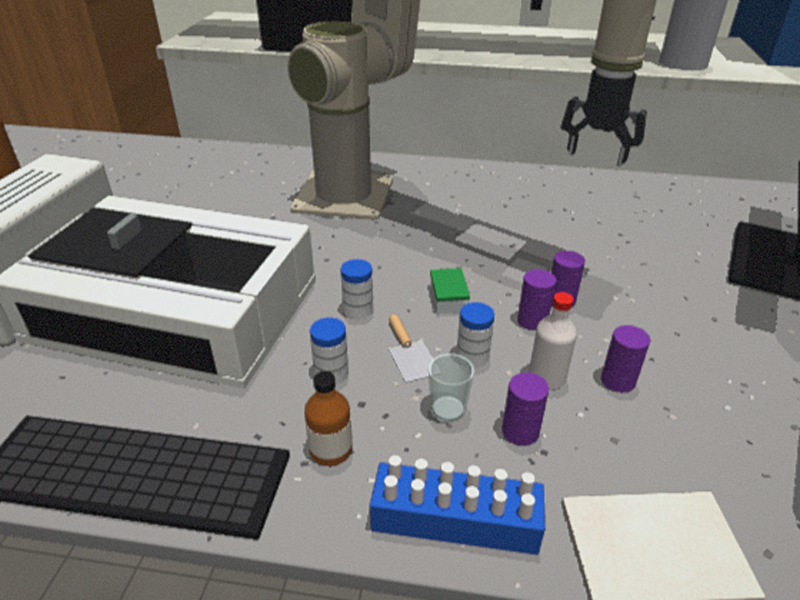

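View pics/side0.png

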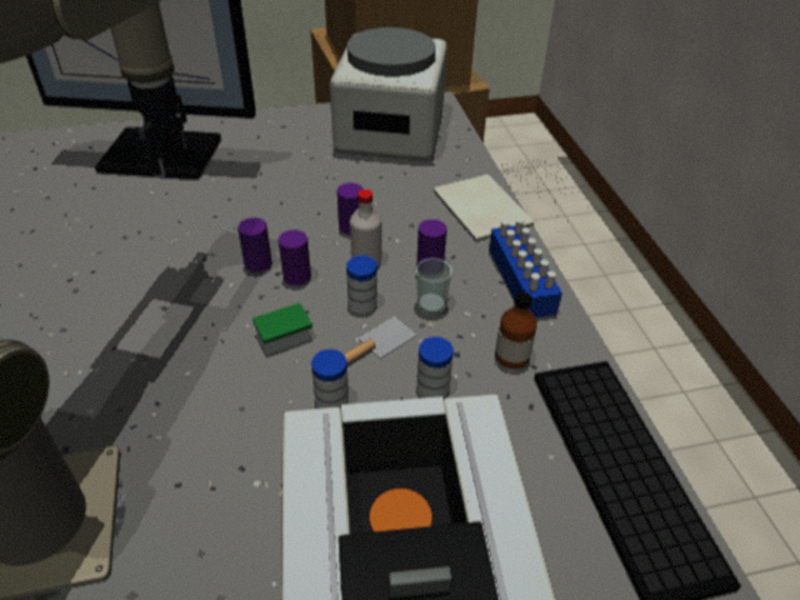

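The scene view shows three blue-lidded cans (lids near (357,271), (328,332) and (476,316)), with the spatula and cuvettes between them. The photometer is at left with its cover open. The side view shows the orange pad near (400,517), the fin near (420,582) and the photometer's front top edge running from (285,408) to (497,397).

```bash
cat > loc.py <<'E'
from h import *
import pickle
from scipy.optimize import least_squares
S={n:pickle.load(open(n+'.pkl','rb')) for n in("scene","side")}
a=np.linspace(0,2*np.pi,90)
def boxes(s,lo,hi,amin=60):
    hsv=cv2.cvtColor(s["image"],cv2.COLOR_BGR2HSV); m=cv2.inRange(hsv,lo,hi)
    n,l,st,c=cv2.connectedComponentsWithStats(m); return [st[i] for i in range(1,n) if st[i][4]>amin],m,l
def ring(x,y,z=100,rad=29): return np.c_[x+rad*np.cos(a),y+rad*np.sin(a),0*a+z]
if __name__=="__main__":
    B={}
    for n,s in S.items():
        B[n]=[b for b in boxes(s,(105,150,80),(122,255,255))[0]]; print(n,[(b*10//7*1).tolist() for b in B[n]])
    def res(p,obs):
        o=[]
        for n,b in obs:
            q=proj(S[n],ring(*p)); o+=[(q[:,0].min()+q[:,0].max())/2-(b[0]+b[2]/2-.5), q[:,1].min()-b[1]+.5]
        return o
    for b in B["scene"]:
        best=None
        for c in B["side"]:
            f=least_squares(res,[550,100],args=([("scene",b),("side",c)],))
            if best is None or f.cost<best.cost: best=f
        if best.cost<30: print("can",best.x.round(1),best.cost.round(2),best.fun.round(1))
    s=S["side"]; b,m,l=boxes(s,(5,150,120),(18,255,255)); 
    print("orange",[x.tolist() for x in b])
    k=.7
    for nm,u,v,z in[("FL",285,408,132),("FR",497,397,132),("slotL",340,405,132),("slotR",445,400,132),("finTL",390,572,180),("finTR",449,569,180)]: print(nm,atz(s,u*k,v*k,z).round(1))
    m2=(l>0)*0
    big=max(b,key=lambda x:x[4]); x,y,w,h=big[:4]
    ys,xs=np.nonzero(m); 
    top=[]
    for c in range(x,x+w):
        yy=ys[xs==c]
        if len(yy): top.append((c,yy.min()-.5))
    P=np.array([atz(s,u,v,22)[:2] for u,v in top])
    f=least_squares(lambda p:np.hypot(P[:,0]-p[0],P[:,1]-p[1])-45,P.mean(0),loss='soft_l1'); print("pad",f.x,np.abs(f.fun).mean())
    crop=s["image"][270:420,180:400]; cv2.imwrite('pics/c1.png',cv2.resize(crop,None,fx=3.6,fy=3.6,interpolation=cv2.INTER_CUBIC))
E
python3 loc.py
```

```text
scene [[772, 0, 27, 65, 391], [341, 260, 30, 22, 404], [460, 302, 34, 27, 515], [310, 318, 35, 28, 560], [370, 462, 174, 91, 6208]]
side [[492, 228, 68, 70, 594], [347, 255, 30, 20, 337], [420, 337, 32, 25, 481], [311, 350, 35, 27, 510]]
can [455.5 135.1] 0.76 [-0.6 -0.7  0.1 -0.8]
can [552.1 362. ] 0.22 [-0.2 -0.3  0.2 -0.5]
can [632.8 127.5] 0.69 [-0.4 -0.7  0.2 -0.8]
can [888.  361.4] 13.26 [ 2.1 -1.7  2.9  3.3]
orange [[259, 342, 43, 30, 1021]]
FL [377.3  30.8 132. ]
FR [686.3 -14.5 132. ]
slotL [456.2  19.5 132. ]
slotR [609.1  -3.8 132. ]
finTL [ 469.  -261.8  180. ]
finTR [ 534.9 -272.7  180. ]
pad [ 518.42364127 -111.71590459] 0.5346415285629038
```

View pics/c1.png

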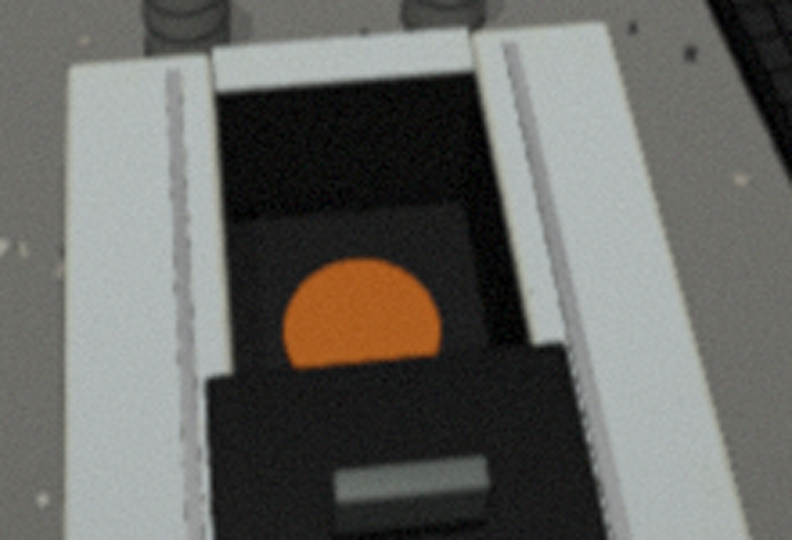

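```bash
cat > ph.py <<'E'
from loc import *
si,sc=S["side"],S["scene"]
c=lambda u,v:(180+(u+.5)/3.6-.5,270+(v+.5)/3.6-.5)
k=lambda u,v:((u+.5)*.7-.5,(v+.5)*.7-.5)
obs=[(si,c(68,66),(-160,125,132)),(si,c(606,22),(160,125,132)),(si,c(218,93),(-75,95,132)),(si,c(475,73),(75,95,132)),
 (sc,k(311,224),(-160,125,132)),(sc,k(246,328),(160,125,132))]
W=lambda p,q:np.array([p[0]+q[0]*np.cos(p[2])-q[1]*np.sin(p[2]),p[1]+q[0]*np.sin(p[2])+q[1]*np.cos(p[2]),q[2]])
def res(p):
    o=[]
    for s,uv,q in obs: o+=list(proj(s,W(p,q))[0]-uv)
    pad=proj(si,[W(p,(45*np.cos(t),45*np.sin(t),22)) for t in a]); o+=[ (pad[:,0].min()+pad[:,0].max())/2-280, pad[:,1].min()-341.7]
    return o
f=least_squares(res,[518,-112,-.15],loss='soft_l1'); p=f.x; print(p[:2].round(1),np.degrees(p[2]).round(2),np.array(res(p)).round(1))
inv=lambda q:(np.array([[np.cos(p[2]),np.sin(p[2])],[-np.sin(p[2]),np.cos(p[2])]])@(q[:2]-p[:2])).round(1)
for nm,uv,z in[("fin",c(411,479),180),("covL",c(207,379),145),("covR",c(565,344),145)]: q=atz(si,*uv,z); print(nm,q.round(1),inv(q))
for nm,u,v in[("wash",366,268),("beaker",432,312),("amber",514,362),("purp1",295,280),("purp2",350,232),("purp3",432,262)]: print(nm,atz(si,*k(u,v),0).round(0)[:2])
for u,v in[(253,322),(283,306),(312,318),(281,336)]: print("cuv",atz(si,*k(u,v),42).round(0)[:2])
for u,v in[(350,358),(375,345),(385,355),(413,335)]: print("spat",atz(si,*k(u,v),5).round(0)[:2])
E
python3 ph.py
```

```text
[ 518.8 -113. ] -5.89 [ -1.2  -0.9   0.5  -1.6  -0.9  -0.2   0.1  -1.1  -1.5   0.1 -10.6  -0.4
   0.4   0.4]
fin [ 500.7 -272.6  180. ] [  -1.6 -160.6]
covL [ 421.2 -188.   145. ] [-89.3 -84.7]
covR [ 597.3 -207.5  145. ] [ 87.9 -86. ]
wash [578. 465.]
beaker [679. 309.]
amber [792. 153.]
purp1 [429. 457.]
purp2 [567. 592.]
purp3 [718. 455.]
cuv [339. 310.]
cuv [397. 341.]
cuv [446. 298.]
cuv [386. 264.]
spat [502. 220.]
spat [552. 242.]
spat [565. 214.]
spat [627. 252.]
```

>>> {"op": "move_arm", "data": {"motion": "32.3 -19.25 0 0 0 0;32.3 -19.25 0 0 0 0;32.3 -19.25 0 0 0 0;32.3 -19.25 0 0 0 0;32.3 -19.25 0 0 0 0;32.3 -19.25 0 0 0 0;32.3 -19.25 0 0 0 0;32.3 -19.25 0 0 0 0;32.3 -19.25 0 0 0 0;32.3 -19.25 0 0 0 0", "fingers": 8.5, "squeeze": 40}}

```text
time: 0.93
tool_pos: [557.5, 356.5, 230.0]
tcp_rot: [-90.1, -0.1, -22.8]
ft_force: [-0.5, 0.3, -0.2]
finger_gap: 84.7
```

```bash
sed -i 's/,(sc,k(246,328),(160,125,132))\]/]/; s/ (sc,k(311,224),(-160,125,132)),(sc,k(246,328),(160,125,132))\]/ (sc,k(311,224),(-160,125,132))]/' ph.py; python3 ph.py | head -4
python3 - <<'E'
from h import *
s=cam("wrist"); im=s["image"]; print(readout.sense()["tool_pos"],s["fx"],s["cx"],s["cy"])
T=np.array(s["world_to_cam"])
def fish(P):
    p=T[:3,:3]@np.array(P,float)+T[:3,3]; rr=np.hypot(p[0],p[1]); th=np.arctan2(rr,p[2]); return s["cx"]+s["fx"]*th*p[0]/rr, s["cy"]+s["fy"]*th*p[1]/rr
im=im.copy()
for z in(100,0):
    for t in np.linspace(0,6.28,40): u,v=fish((552.1+29*np.cos(t),362+29*np.sin(t),z)); cv2.circle(im,(int(round(u)),int(round(v))),0,(0,255,255),-1)
cv2.imwrite('pics/w1.png',cv2.resize(im,(800,600)))
E
```

```text
[ 517.6 -114. ] -6.6 [-0.9 -1.2  1.1 -0.5 -0.8 -0.1  0.3 -0.3 -1.3  0.3 -0.   0.9]
fin [ 500.7 -272.6  180. ] [   1.5 -159.5]
covL [ 421.2 -188.   145. ] [-87.3 -84.6]
covR [ 597.3 -207.5  145. ] [ 89.9 -83.7]
[555.06589946 358.62359045 229.98220919] 325.19226210127806 278.72560692306627 202.821947379975
```

View pics/w1.png

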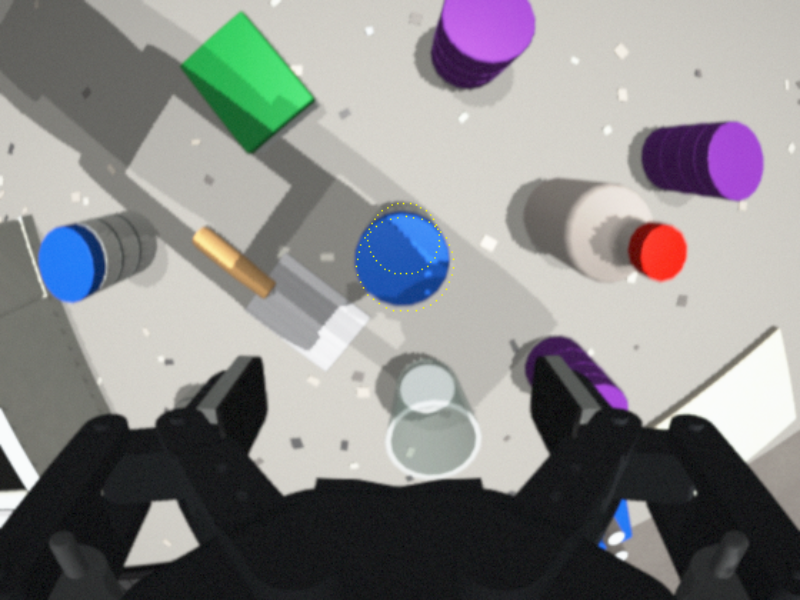

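The predicted lid ring falls on the lid at (403,257), so the localisation holds. The wash bottle lies along the jaw axis, so I'll turn the jaws a little before going down.

>>> {"op": "move_arm", "data": {"motion": "0 0 -4 0 0 -7;0 0 -7 0 0 -14;0 0 -10 0 0 -20;0 0 -12.5 0 0 -20;0 0 -15 0 0 -20;0 0 -17 0 0 -20;0 0 -18.5 0 0 -20;0 0 -18.5 0 0 -20;0 0 -18.5 0 0 -20"}}

```text
time: 1.73
tool_pos: [551.0, 362.2, 45.6]
tcp_rot: [-90.1, 0.0, -42.4]
ft_force: [-0.0, 0.0, 0.2]
finger_gap: 84.7
```

>>> {"op": "move_arm", "data": {"motion": "0 0 0 0 0 0;0 0 0 0 0 0;0 0 0 0 0 0;0 0 0 0 0 0;0 0 0 0 0 0;0 0 0 0 0 0;0 0 0 0 0 0;0 0 0 0 0 0", "fingers": 4}}

```text
time: 2.4
tool_pos: [553.2, 362.7, 49.0]
tcp_rot: [-89.8, -0.1, -42.4]
ft_force: [-2.6, -1.3, 6.4]
finger_gap: 57.8
```

>>> {"op": "move_arm", "data": {"motion": "0 0 0.5 0 0 0;0 0 1.5 0 0 0;0 0 2.5 0 0 0;0 0 3 0 0 0;0 0 3 0 0 0;0 0 3 0 0 0;0 0 3 0 0 0;0 0 3 0 0 0;0 0 3 0 0 0"}}

```text
time: 3.15
tool_pos: [551.6, 361.8, 75.5]
tcp_rot: [-90.1, 0.0, -42.4]
ft_force: [0.1, 0.2, -4.0]
finger_gap: 57.6
```

>>> {"op": "move_arm", "data": {"motion": "0 0 0 0 0 0;0 0 0 0 0 0;0 0 0 0 0 0;0 0 0 0 0 0;0 0 0 0 0 0", "squeeze": 60}}

```text
time: 3.57
tool_pos: [552.1, 362.1, 76.3]
tcp_rot: [-90.0, -0.0, -42.4]
ft_force: [-0.6, 0.9, -4.1]
finger_gap: 57.1
```

>>> {"op": "move_arm", "data": {"motion": "0 0 0 0 0 0;0 0 0 0 0 0;0 0 0 0 0 0"}}

```text
time: 3.82
tool_pos: [552.1, 362.0, 76.3]
tcp_rot: [-90.0, -0.0, -42.4]
ft_force: [0.6, 0.7, -5.0]
finger_gap: 57.8
```

It weighs 4–5 N, so this one is the loaded canister. I'll carry it to the bay.

>>> {"op": "move_arm", "data": {"motion": "0 0 1 0 0 0;0 0 3.5 0 0 0;0 0 7 0 0 0;0 0 10.5 0 0 0;0 0 13.5 0 0 0;0 -0.5 15 0 0 2;-0.1 -2 15.5 0 0 5;-0.3 -4.5 15.5 0 0 8;-0.5 -7.5 15.5 0 0 11;-0.7 -10.5 15.5 0 0 14"}}

```text
time: 4.65
tool_pos: [544.9, 256.4, 232.5]
tcp_rot: [-89.9, -0.1, -28.2]
ft_force: [-0.0, -0.3, -4.7]
finger_gap: 57.4
```

>>> {"op": "move_arm", "data": {"motion": "-0.3 -3.5 0 0 0 3;-0.6 -7 0 0 0 6;-0.9 -10.5 0 0 0 9;-1.2 -14 0 0 0 12;-1.4 -17.5 0 0 0 15;-1.6 -21 0 0 0 18;-1.8 -24.5 0 0 0 20;-2 -28 0 0 0 22;-2.2 -31 0 0 0 22;-2.4 -33.5 0 0 0 22"}}

```text
time: 5.48
tool_pos: [520.8, -80.3, 232.5]
tcp_rot: [-90.0, -0.1, -6.5]
ft_force: [1.2, 0.7, -4.4]
finger_gap: 57.3
```

>>> {"op": "move_arm", "data": {"motion": "-0.2 -1.8 0 0 0 0;-0.3 -3 0 0 0 0;-0.3 -3.5 0 0 0 0;-0.3 -3.5 0 0 0 0;-0.3 -3.5 0 0 0 0;-0.3 -3.5 0 0 0 0;-0.3 -3.5 0 0 0 0"}}

```text
time: 6.07
tool_pos: [518.2, -111.8, 231.3]
tcp_rot: [-90.0, 0.0, -6.4]
ft_force: [-0.2, -0.4, -4.7]
finger_gap: 57.3
```

Run:
```python
from h import *
s=cam("wrist"); st=readout.sense(); print(st["tool_pos"],st["tcp_rot"],st["ft_force"],st["finger_gap"])
T=np.array(s["world_to_cam"])
def fish(P):
    p=T[:3,:3]@np.array(P,float)+T[:3,3]; rr=np.hypot(p[0],p[1]); th=np.arctan2(rr,p[2]); return s["cx"]+s["fx"]*th*p[0]/rr, s["cy"]+s["fy"]*th*p[1]/rr
im=cv2.resize(s["image"],(800,600),interpolation=cv2.INTER_CUBIC); K=800/560
th=np.radians(-6.5); R=np.array([[np.cos(th),-np.sin(th)],[np.sin(th),np.cos(th)]])
def dot(x,y,z,c):
    q=R@[x,y]+[518,-113.5]; u,v=fish((q[0],q[1],z)); cv2.circle(im,(int(u*K),int(v*K)),1,c,-1)
for t in np.linspace(0,6.28,60): dot(45*np.cos(t),45*np.sin(t),22,(255,255,0))
for t in np.linspace(-1,1,30):
    for q in((75*t,95),(75*t,-95),(75,95*t),(-75,95*t)): dot(*q,132,(0,0,255))
    dot(160*t,125,132,(0,0,255))
cv2.imwrite('pics/w2.png',im)
```

```text
[ 518.23175033 -111.88511914  231.26649915] [-8.99830970e+01  5.83542220e-03 -6.36619526e+00] [ 0.17768532  0.09786569 -4.79621039] 57.437942393015
```

View pics/w2.png

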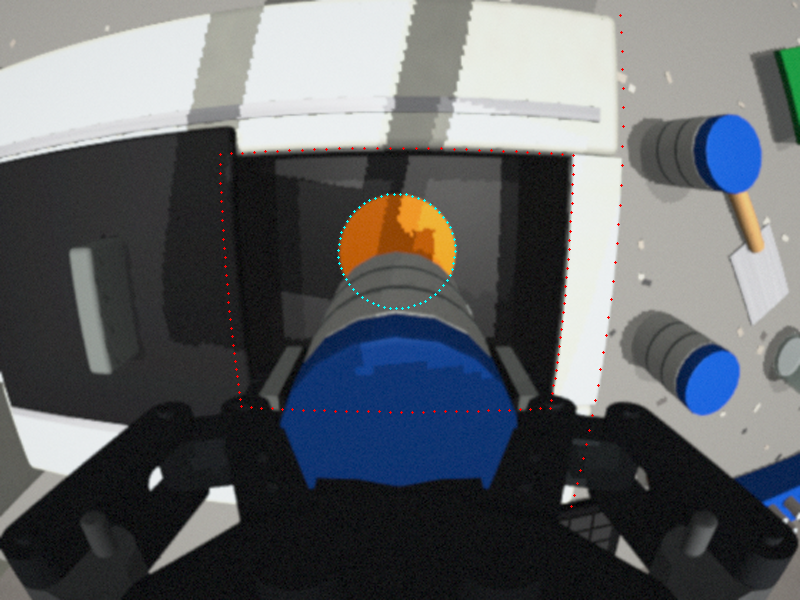

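The pad outline predicted at (397,252) matches the orange rim, the can hangs upright and the bay is clear. Lowering.

>>> {"op": "move_arm", "data": {"motion": "0 -0.1 -1 0 0 0;0 -0.1 -3 0 0 0;0 -0.1 -5.5 0 0 0;0 -0.1 -8 0 0 0;0 -0.1 -10.5 0 0 0;0 -0.1 -12.5 0 0 0;0 -0.1 -13.8 0 0 0;0 -0.1 -14.5 0 0 0;0 -0.1 -14.5 0 0 0;0 -0.1 -14.5 0 0 0"}}

```text
time: 6.95
tool_pos: [518.5, -114.0, 86.8]
tcp_rot: [-90.0, -0.0, -6.4]
ft_force: [0.8, -0.6, -3.8]
finger_gap: 57.5
```

>>> {"op": "move_arm", "data": {"motion": "0 0 -0.2 0 0 0;0 0 -0.4 0 0 0;0 0 -0.6 0 0 0;0 0 -0.8 0 0 0;0 0 -0.8 0 0 0;0 0 -0.8 0 0 0"}}

```text
time: 7.45
tool_pos: [518.0, -113.9, 78.3]
tcp_rot: [-90.0, 0.0, -6.4]
ft_force: [0.4, -0.6, -5.1]
finger_gap: 57.0
```

>>> {"op": "move_arm", "data": {"motion": "0 0 -0.1 0 0 0;0 0 -0.2 0 0 0;0 0 -0.3 0 0 0;0 0 -0.4 0 0 0;0 0 -0.4 0 0 0;0 0 -0.4 0 0 0"}}

```text
time: 7.95
tool_pos: [518.0, -113.9, 74.2]
tcp_rot: [-90.0, 0.0, -6.4]
ft_force: [-0.0, -0.1, -4.8]
finger_gap: 57.4
```

>>> {"op": "move_arm", "data": {"motion": "0 0 -0.05 0 0 0;0 0 -0.1 0 0 0;0 0 -0.15 0 0 0;0 0 -0.2 0 0 0;0 0 -0.2 0 0 0;0 0 -0.2 0 0 0"}}

```text
time: 8.45
tool_pos: [518.1, -113.9, 72.2]
tcp_rot: [-90.0, 0.0, -6.4]
ft_force: [0.2, -0.2, -5.3]
finger_gap: 57.4
```

>>> {"op": "move_arm", "data": {"motion": "0 0 -0.05 0 0 0;0 0 -0.1 0 0 0;0 0 -0.15 0 0 0;0 0 -0.2 0 0 0;0 0 -0.2 0 0 0;0 0 -0.2 0 0 0"}}

```text
time: 8.95
tool_pos: [518.4, -114.1, 71.2]
tcp_rot: [-90.0, -0.0, -6.4]
ft_force: [-4.8, 0.2, 6.2]
finger_gap: 57.2
```

>>> {"op": "move_arm", "data": {"motion": "0 0 0.1 0 0 0;0 0 0.1 0 0 0;0 0 0.1 0 0 0", "squeeze": 20}}

```text
time: 9.2
tool_pos: [518.2, -114.0, 71.2]
tcp_rot: [-90.0, -0.0, -6.5]
ft_force: [-0.6, -0.1, -2.5]
finger_gap: 56.8
```

>>> {"op": "move_arm", "data": {"motion": "0 0 0 0 0 0;0 0 0 0 0 0;0 0 0 0 0 0;0 0 0 0 0 0;0 0 0 0 0 0;0 0 0 0 0 0", "fingers": 7.8}}

```text
time: 9.7
tool_pos: [518.2, -114.0, 71.4]
tcp_rot: [-90.0, -0.0, -6.4]
ft_force: [-0.1, 0.5, -0.3]
finger_gap: 78.2
```

>>> {"op": "move_arm", "data": {"motion": "0 0 1 0 0 0;0 0 3 0 0 0;0 0 6 0 0 0;0 0 9 0 0 0;0 0 12 0 0 0;0 0 14 0 0 0;0 0 15 0 0 0;0 0 15 0 0 0;0 0 15 0 0 0"}}

```text
time: 10.45
tool_pos: [518.1, -114.0, 221.2]
tcp_rot: [-90.0, -0.0, -6.4]
ft_force: [-0.1, -0.4, -0.7]
finger_gap: 77.8
```

Run:
```python
from h import *
import pickle
s=cam("side"); pickle.dump(s,open('side2.pkl','wb'))
crop=s["image"][200:420,120:400]; cv2.imwrite('pics/s2.png',cv2.resize(crop,None,fx=2.7,fy=2.7,interpolation=cv2.INTER_CUBIC))
from loc import boxes,ring
from scipy.optimize import least_squares
for b in boxes(s,(105,150,80),(122,255,255))[0]:
    def res(p):
        q=proj(s,ring(*p,122)); return[(q[:,0].min()+q[:,0].max())/2-(b[0]+b[2]/2-.5), q[:,1].min()-b[1]+.5]
    print(b.tolist(),least_squares(res,[518,-113]).x)
```

```text
[345, 160, 48, 49, 416] [872.14856102 351.12290179]
[309, 239, 8, 14, 80] [639.17205104  92.22713705]
[218, 245, 25, 19, 362] [453.00495703 112.39180211]
[268, 325, 13, 9, 71] [ 503.5833388  -115.39794403]
```

View pics/s2.png

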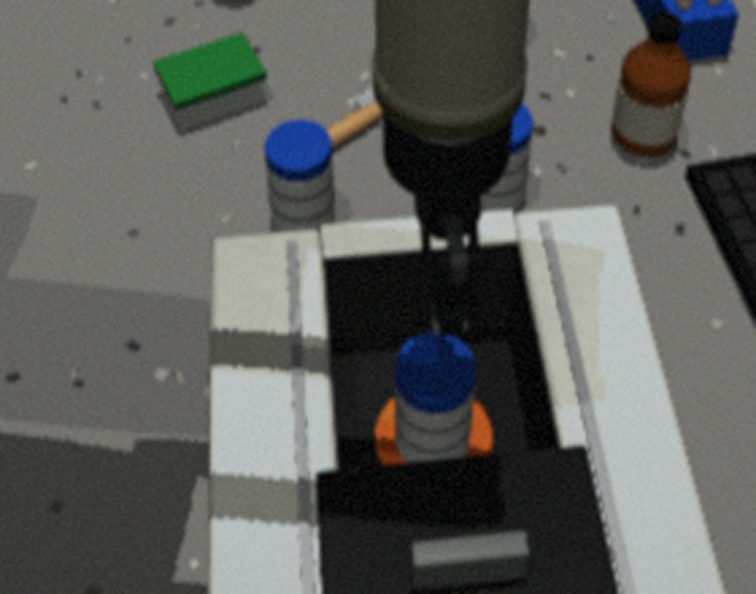

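The can stands upright and centred on the pad. Next I'll close the fingers, go behind the fin (seen near (470,558)) and push the cover shut.

>>> {"op": "move_arm", "data": {"motion": "-0.4 -3.5 0 0 0 0;-0.8 -7 0 0 0 0;-1.2 -10.5 0 0 0 0;-1.6 -14 0 0 0 0;-2 -17.5 0 0 0 0;-2.2 -19.7 0 0 0 0;-2.2 -19.7 0 0 0 0;-2.2 -19.7 0 0 0 0;-2.2 -19.7 0 0 0 0", "fingers": 0}}

```text
time: 11.25
tool_pos: [495.4, -309.9, 219.3]
tcp_rot: [-89.9, 0.2, -6.5]
ft_force: [-0.0, 0.3, 0.5]
finger_gap: 0.1
```

>>> {"op": "move_arm", "data": {"motion": "0 0 -2 0 0 0;0 0 -4 0 0 0;0 0 -5.5 0 0 0;0 0 -6.5 0 0 0;0 0 -6.7 0 0 0;0 0 -6.7 0 0 0;0 0 -6.7 0 0 0"}}

```text
time: 11.83
tool_pos: [496.6, -310.7, 155.1]
tcp_rot: [-90.0, -0.0, -6.4]
ft_force: [-0.4, -0.5, 0.7]
finger_gap: -0.1
```

>>> {"op": "move_arm", "data": {"motion": "0.1 0.7 0 0 0 0;0.2 1.4 0 0 0 0;0.25 2.1 0 0 0 0;0.3 2.8 0 0 0 0;0.4 3.5 0 0 0 0;0.5 4.2 0 0 0 0;0.55 4.9 0 0 0 0;0.6 5.5 0 0 0 0;0.6 5.5 0 0 0 0"}}

```text
time: 12.58
tool_pos: [502.2, -254.4, 154.1]
tcp_rot: [-89.9, 0.0, -6.4]
ft_force: [-0.4, 0.8, -0.3]
finger_gap: 0.3
```

>>> {"op": "move_arm", "data": {"motion": "0.1 1.2 0 0 0 0;0.3 2.4 0 0 0 0;0.4 3.6 0 0 0 0;0.55 4.8 0 0 0 0;0.7 6 0 0 0 0;0.8 7.2 0 0 0 0;0.95 8.4 0 0 0 0;1.1 9.6 0 0 0 0;1.2 10.8 0 0 0 0;1.35 12 0 0 0 0"}}

```text
time: 13.42
tool_pos: [515.6, -134.7, 154.2]
tcp_rot: [-90.0, 0.0, -6.4]
ft_force: [-2.2, -1.5, -0.4]
finger_gap: -0.1
```

Run:
```python
from h import *
s=cam("side"); st=readout.sense(); print(st["tool_pos"],st["ft_force"])
crop=s["image"][200:420,120:400]; cv2.imwrite('pics/s3.png',cv2.resize(crop,None,fx=2.7,fy=2.7,interpolation=cv2.INTER_CUBIC))
```

```text
[ 515.88667612 -132.61126422  154.20036549] [ 1.09325066  1.70419345 -0.54668638]
```

View pics/s3.png

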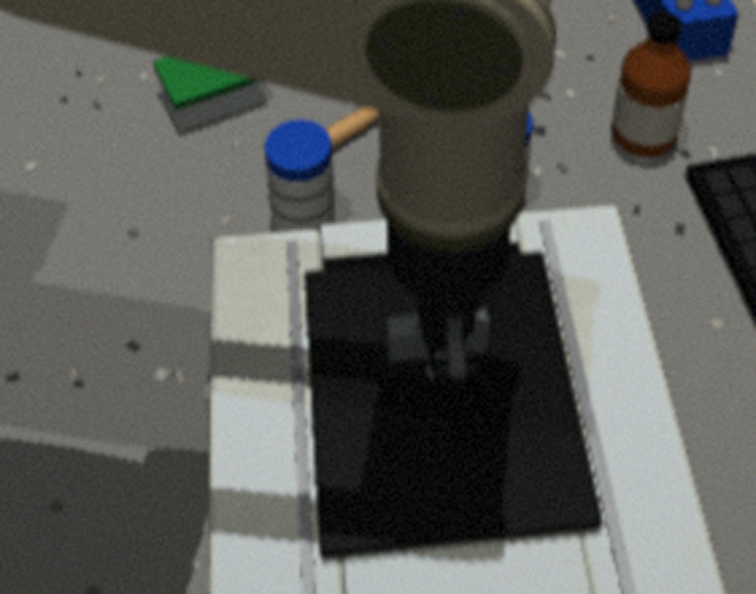

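The cover slides well; its front edge is at (305,272)–(545,254), just short of shut. I'll push on slowly until I feel the stop.

>>> {"op": "move_arm", "data": {"motion": "0.05 0.4 0 0 0 0;0.1 0.8 0 0 0 0;0.15 1.2 0 0 0 0;0.15 1.2 0 0 0 0"}}

```text
time: 13.8
tool_pos: [517.3, -123.5, 154.4]
tcp_rot: [-90.0, -0.0, -6.4]
ft_force: [-0.7, 0.4, 0.3]
finger_gap: -0.1
```

>>> {"op": "move_arm", "data": {"motion": "0.05 0.3 0 0 0 0;0.1 0.6 0 0 0 0;0.1 0.9 0 0 0 0;0.1 0.9 0 0 0 0"}}

```text
time: 14.13
tool_pos: [518.3, -114.6, 154.4]
tcp_rot: [-90.0, -0.0, -6.4]
ft_force: [0.3, -0.1, -0.5]
finger_gap: 0.4
```

>>> {"op": "move_arm", "data": {"motion": "0.05 0.2 0 0 0 0;0.05 0.4 0 0 0 0;0.05 0.6 0 0 0 0;0.05 0.6 0 0 0 0"}}

```text
time: 14.47
tool_pos: [518.8, -108.6, 154.4]
tcp_rot: [-90.0, -0.0, -6.4]
ft_force: [-0.0, -0.1, -0.4]
finger_gap: -0.0
```

>>> {"op": "move_arm", "data": {"motion": "0.05 0.2 0 0 0 0;0.05 0.4 0 0 0 0;0.1 0.6 0 0 0 0;0.1 0.6 0 0 0 0"}}

```text
time: 14.8
tool_pos: [519.3, -104.5, 154.4]
tcp_rot: [-90.2, 0.0, -6.5]
ft_force: [-2.7, -9.7, 0.4]
finger_gap: -0.2
```

>>> {"op": "move_arm", "data": {"motion": "0.05 0.2 0 0 0 0;0.05 0.4 0 0 0 0;0.05 0.4 0 0 0 0"}}

```text
time: 15.05
tool_pos: [519.3, -104.3, 154.5]
tcp_rot: [-90.5, 0.0, -6.6]
ft_force: [-4.7, -27.2, -1.4]
finger_gap: -0.0
```

>>> {"op": "move_arm", "data": {"motion": "0.05 0.2 0 0 0 0;0.05 0.4 0 0 0 0;0.05 0.4 0 0 0 0"}}

```text
time: 15.3
tool_pos: [519.3, -104.1, 154.5]
tcp_rot: [-90.9, 0.0, -6.7]
ft_force: [-7.5, -45.2, -3.3]
finger_gap: -0.3
```

Hard stop at TCP y ≈ -104, as predicted. Backing off and checking.

>>> {"op": "move_arm", "data": {"motion": "-0.1 -1 0 0 0 0;-0.2 -2 0 0 0 0;-0.3 -3 0 0 0 0;-0.3 -3 2 0 0 0;-0.3 -3 6 0 0 0;-0.3 -3 10 0 0 0;-0.3 -5 14 0 0 0;-0.3 -9 17 0 0 0;-0.3 -13 17 0 0 0;-0.3 -17 17 0 0 0"}}

```text
time: 16.13
tool_pos: [519.0, -260.4, 328.5]
tcp_rot: [-90.1, -0.4, -6.3]
ft_force: [1.0, 0.3, -0.1]
finger_gap: 0.3
```

>>> {"op": "move_arm", "data": {"motion": "0 -4 0 0 0 0;0 -8 0 0 0 0;0 -10 0 0 0 0;0 -10 0 0 0 0;0 -10 0 0 0 0;0 -10 0 0 0 0"}}

```text
time: 16.63
tool_pos: [517.7, -358.5, 323.9]
tcp_rot: [-89.9, 0.0, -6.4]
ft_force: [0.0, 0.6, -0.1]
finger_gap: -0.1
```

Run:
```python
from h import *
s=cam("scene"); st=readout.sense(); print(st["time"],st["tool_pos"],st["ft_force"])
cv2.imwrite('pics/sc3.png',cv2.resize(s["image"],(800,600),interpolation=cv2.INTER_CUBIC))
```

```text
16.6833 [ 517.93619594 -358.11368969  324.1576192 ] [-0.29167191 -0.32826371  0.14956406]
```

View pics/sc3.png

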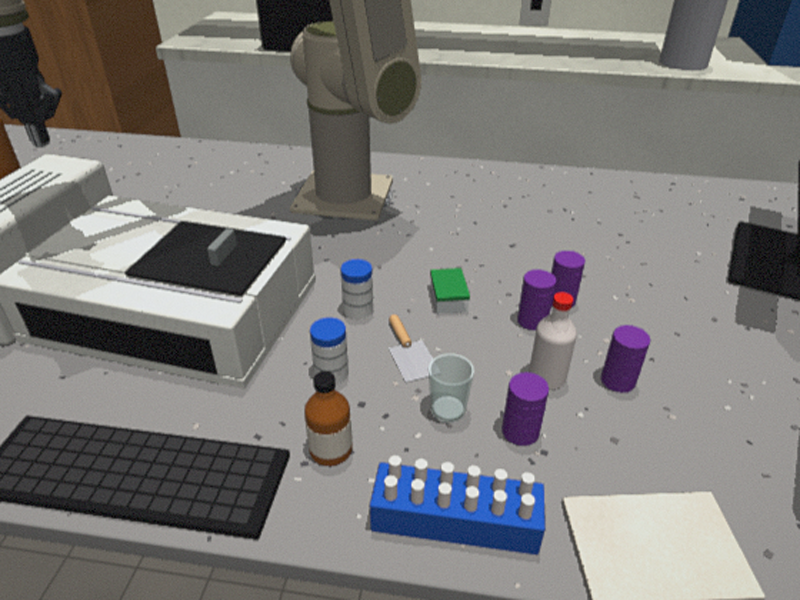

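The cover is shut (fin at (222,246), front edge (225,290)–(285,238)). The two other cans and the bystanders have not moved, and the arm is clear of everything.

```bash
python3 -c "
from h import *
print(r.hand_in())"
```

```text
the job is handed in; nothing more can be done
None
```

The loaded canister is standing on the orange pad with the cover shut over it. I handed the job in at about 16.7 s on the robot's clock; no verdict is reported.

- **Finding it:** the first canister I lifted, near (552, 362) mm, weighed about 4–5 N, so it was the loaded one. I did not lift the other two; I took them as empty because the task says only one is loaded.
- **Placing it:** I lowered it slowly until it touched the pad and released it. The side picture then showed it upright and centred. The gripper was at (518, -114) mm at release, and I measured the pad centre at about (518, -113.5) mm.
- **Shutting the cover:** I pushed the fin until it hit a hard stop at the position I had predicted. The push reached about 46 N on the closed fingertips. I did not measure the remaining opening, but the last picture shows the cover shut.
- **Last checks:** the two other canisters are upright where they started, the bystanders look unmoved, and the arm is clear of everything. A numeric check of the placed lid's position failed because the gripper's reflection and shadow broke up its colour, so I relied on the picture and the gripper position. With the cover shut, the canister itself can no longer be seen.

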